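# Take the squeeze-tab lock collar off the wheel spindle

### The arm

A 6-joint arm with a two-finger parallel gripper is mounted at the origin on the work surface. World frame = base frame: x ahead of the robot, y to its left, z up, the work surface at z = 0. Lengths are in mm, angles in degrees, forces in N, time in s.
With the tool pointing down it reaches from about 250 to 850 mm from the base axis. Payload 12.5 kg.
Tool frame: the origin (TCP) lies midway between the tips of the shut fingers; the grasp point (between the pads) lies 19 mm behind it; z points along the fingers, y is the direction in which the jaws open and shut (so a half turn about z gives the same grasp; the last joint's range is limited). The gripper opens to 93 mm and grips with 3 to 60 N. Pads are 15 mm wide; open, the fingers measure 128 mm over their backs; the gripper's body (75 mm by 188 mm) begins 65 mm behind the grasp point.
Start: joints at [-82.139, 20.094, 94.641, -0, 65.266, -4.847], TCP at [121.013, -536.507, 218.633] pointing down, gripper open.
Joint ranges: [-157.81, 157.81], [-45, 120.19], [0.68, 151.7], [-89.99, 269.99], [4.06, 180], [-164.3, 164.3]. Speed limits (degrees/s): [127.2, 127.2, 159.86, 180, 180, 180].

### API

Orientations are given as a 3x3 rotation matrix whose columns are the frame's x, y, z axes.
In Python, from rig import robot, get_obs, imaging, job gives the robot as it stands. The module is installed in compiled form; this text tells all that it offers. Calls block until the motion is done:
- robot.goto(position, orientation): joint-space move of the TCP to a pose.
- robot.line_to(position, v=150, orientation=None, f_stop=None): straight line of the TCP; orientation=None keeps the orientation; v is the mean speed in mm/s. With f_stop (N) it stops when the force on the tool has changed by that much, and returns True; else False.
- robot.goto_joints(angles): joint-space move.
- robot.set_gripper(opening): finger opening in mm; the grip force is fixed at half the most; returns when the fingers have stopped.
- robot.dwell(seconds).
- robot.inverse_kinematics(position, orientation): joint angles nearest the present ones, or None.
- get_obs(): the state.
- imaging.capture(name): name is "scene" or "side" or "wrist"; returns a dict with "img" (420x560x3 uint8, red, green, blue), "z_map" (420x560 float32, mm along the optical axis (not along the pixel's ray), 0 where there is no reading), "K" (3x3 intrinsics, pixels), "R" (3x3) and "t" (3): a world point X has camera coordinates R X + t. Camera axes: x right, y down, z forward; pixel columns grow to the right and rows downward; lengths in mm; the calibration is good to about 2 mm. A picture is of the moment at which its call begins.
A pose or a line that the arm cannot do raises robot.MotionError and nothing moves.
- job.hand_in(): hands the job in, once; it reports no verdict.
The state is a dict: "time": time; "joint_pos": joint angles; "dq": joint speeds; "tau": joint torques, N m; "ee_pos": TCP position; "eef_rot": TCP orientation; "ft_force": force on the tool from outside, world axes, zero at the start; "torque": the same for the moment, N m; "finger_gap": finger opening in mm.
Only numpy, scipy, OpenCV 4.12 (cv2) and the standard library are available. Lean on these libraries where they do the work, as an engineer would, in place of code of your own. Each camera call takes 0.05 s, during which the arm holds its last target.

### The job

Free the spindle of the wheel stand for the next grinding wheel: squeeze the two side tabs of the black lock collar together and, keeping them squeezed, turn the collar anticlockwise (seen from above) until you feel it come up against its stop, then slide it up off the spindle without wrenching it. Set it down gently, upright and released, in the flat metal tray, and leave the other things on the table where they are.

Things in the scene. Friction and masses are not known exactly. Their poses are not given: they have to be found in the camera images.
- stand: Fixed wheel stand: grey cast box 150 x 150 mm, 40 mm high, carrying a bright round steel flange (110 mm diameter, top 50 mm above the stand's underside) and in its middle an upright steel spindle, 18 mm diameter, 80 mm tall above the flange, foot fixed. Origin: centre of the underside; z up.
- flange (a point): Centre of the flange's top, 50 mm above the stand's underside. On it stand four keeper blocks 12 mm tall, two on each of the stand's +y and -y sides, 36.5 to 46.5 mm from the axis; each pair's 14 mm gap takes one tooth of the locked collar. Hidden in the collar, a cross pin on the spindle holds it down until it is turned far enough, and ribs stop its turn.
- spindle_top (a point): Point on the spindle's axis at its open upper end, 130 mm above the stand's underside. The collar is off once raised by more than 80 mm.
- collar: Loose black plastic lock collar, 0.16 to 0.26 kg, 64 mm tall, standing on the flange round the spindle, turned like the stand. Origin: on its axis at the underside; z up. Below, a ring 50 mm in diameter, 22 mm high; above, two sprung tabs facing each other on its +y and -y sides: upright paddles 26 mm wide, 6 mm thick, 26 to 64 mm above the underside.
- collar_grip (a point): On the collar's axis, 47 mm above its underside, midway between the paddles: centre of a good grasp from above, fingers closing along the collar's y. Turn anticlockwise from above: after 25 to 95 degrees (unknown, differs each time) a hard stop is felt as a sharp rise of moment. At the stop or up to 5 degrees short of it the collar lifts straight up; before, it is held down.
- tab_left (a joint): Inward travel of the tab on the collar's +y side: 0 at rest (paddles 60 mm over their outer faces), 0.006 m fully squeezed (48 mm); spring 4 N at rest, 8 N fully in. At its foot a tooth, 2 to 11 mm above the underside, reaches 40 mm from the axis (34 mm squeezed) and locks between the keeper blocks; the collar turns freely with both tabs in by 5 mm or more.
- tab_right (a joint): The same for the tab on the collar's -y side. Ease off at the stop and lift lightly: a few tenths of a N m more than the free turn is enough to feel it; a turning moment over 1 N m, or a pull over 25 N on a collar still held down, is wrenching.
- tray: Fixed flat open aluminium tray, 190 (its x) x 170 (its y) x 25 mm high, wall 3 mm; floor about 3 mm thick. Origin: centre of the underside.
- wheel: Bystander: loose brownish grinding wheel lying flat, 110 mm diameter, 22 mm thick, 26 mm bore. Origin: centre of the underside.
- snips: Bystander: loose pair of snips lying flat, 200 mm long along its x, about 75 mm wide over the handles, 18 mm high. Origin on the underside at the pivot.
- driver: Bystander: loose screwdriver, 200 mm long along its x. Origin on its underside at mid-length.

How it is judged:
By the outcome, as a careful person would: the job done as asked, in the order asked, and still so for the second after the job is handed in, with the robot touching nothing.
It also fails if it takes over 58 s, if anything falls off the work surface, if the arm or the gripper's body presses on something with over 40 N, if the wrist force passes 120 N, or if a joint passes its speed limit or range.

## Working session

There is one attempt and no reset: what is moved stays moved. The work goes in short steps, each a Python script; the robot and the scene stay as the last script left them, time stands still between calls to the robot, and variables do not carry over. Pictures are saved under pics/ and viewed, and the job is handed in when it is done.

```bash
mkdir -p pics
python3 - <<'E'
from rig import robot,get_obs,imaging,job
import cv2,numpy as np,pickle
o=get_obs();print(o)
for n in ["scene","side","wrist"]:
    c=imaging.capture(n);pickle.dump(c,open(f'pics/{n}0.pkl','wb'))
    cv2.imwrite(f'pics/{n}0.png',c["img"][:,:,::-1]);print(n,c["K"].tolist(),(-c["R"].T@c["t"]).tolist(),c['R'][2])
E
```

```text
{'time': 0.0, 'joint_pos': array([-8.21375426e+01,  2.01241311e+01,  9.46754295e+01, -1.98079409e-03,
        6.52639348e+01, -4.84812476e+00]), 'dq': array([ 0.01687577,  0.03885213, -0.00459055,  0.02793386,  0.0162644 ,
       -0.04603104]), 'tau': array([-1.86504789e-03, -4.97319674e+01, -2.85255843e+01,  6.98169298e-02,
        2.56568572e-02, -8.92677804e-05]), 'ee_pos': array([ 120.97787532, -536.19686398,  218.11348059]), 'eef_rot': array([[ 9.75490742e-01,  2.20040404e-01, -1.82701233e-04],
       [ 2.20040471e-01, -9.75490131e-01,  1.09348949e-03],
       [ 6.23886185e-05, -1.10689054e-03, -9.99999385e-01]]), 'ft_force': array([ 0.4345073 , -0.52274271, -1.06436626]), 'torque': array([-0.00168783, -0.00699327, -0.03475098]), 'finger_gap': 92.51975175686452}
scene [[447.4492207162084, 0.0, 287.3808232993159], [0.0, 447.4492207162084, 215.06608020348796], [0.0, 0.0, 1.0]] [1219.503250027059, 227.74683585353944, 791.6837939909572] [-0.62345401 -0.20754029 -0.75381173]
side [[392.45854994768825, 0.0, 282.08224520433987], [0.0, 392.45854994768825, 211.2902298024958], [0.0, 0.0, 1.0]] [272.0359043427559, 525.8619148458213, 479.00793158833335] [ 0.50115399 -0.69760726 -0.51204375]
wrist [[377.63573135517584, 0.0, 277.88825111291084], [0.0, 377.63573135517584, 208.27729200529487], [0.0, 0.0, 1.0]] [203.09252596214398, -517.5079251541773, 384.6279467421163] [-0.29149371 -0.0637401  -0.95444676]
```

View pics/scene0.png

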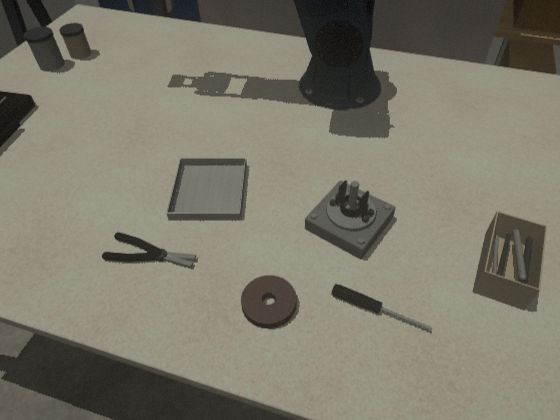

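View pics/side0.png

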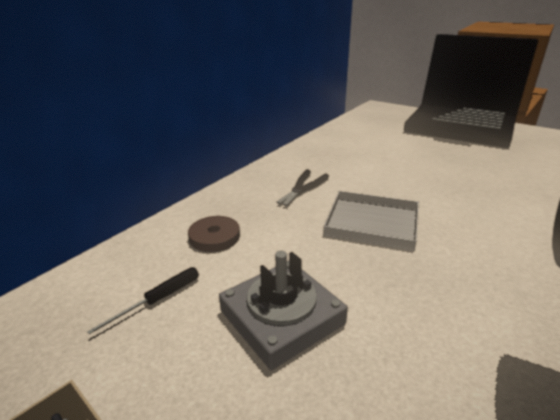

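View pics/wrist0.png

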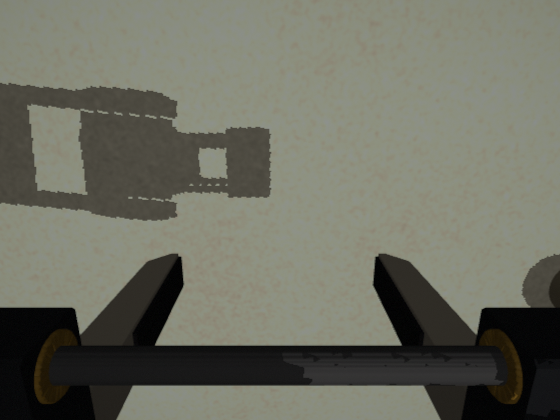

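The scene view shows the stand at about (350,215) with its spindle top near (353,182), the tray at about (208,188), the snips at (150,250), the wheel at (269,300) and the driver at (380,305). The side view shows the spindle top near (281,254). I'll enlarge both for the measurements.

```bash
cat > h.py <<'E'
import numpy as np,pickle,cv2
def dep(c,u,v):
    z=c['z_map'][int(round(v)),int(round(u))]
    p=np.linalg.inv(c['K'])@[u,v,1]*z
    return c['R'].T@(p-c['t'])
def atz(c,u,v,z):
    o=-c['R'].T@c['t'];d=c['R'].T@(np.linalg.inv(c['K'])@[u,v,1]);return o+d*(z-o[2])/d[2]
def proj(c,P):
    q=c['K']@(c['R']@np.asarray(P,float)+c['t']);return q[:2]/q[2]
def crop(c,u0,v0,w,h,s,f):
    cv2.imwrite(f,cv2.resize(np.clip(c['img'][v0:v0+h,u0:u0+w,::-1].astype(float)*1.6,0,255).astype('uint8'),None,fx=s,fy=s,interpolation=cv2.INTER_CUBIC))
E
python3 - <<'E'
from h import *
c=pickle.load(open('pics/scene0.pkl','rb'));crop(c,295,165,110,100,6,'pics/sc.png')
d=pickle.load(open('pics/side0.pkl','rb'));crop(d,210,240,145,125,5,'pics/sd.png')
crop(c,160,145,100,85,6,'pics/tr.png')
E
```

```text
(no output)
```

View pics/sc.png

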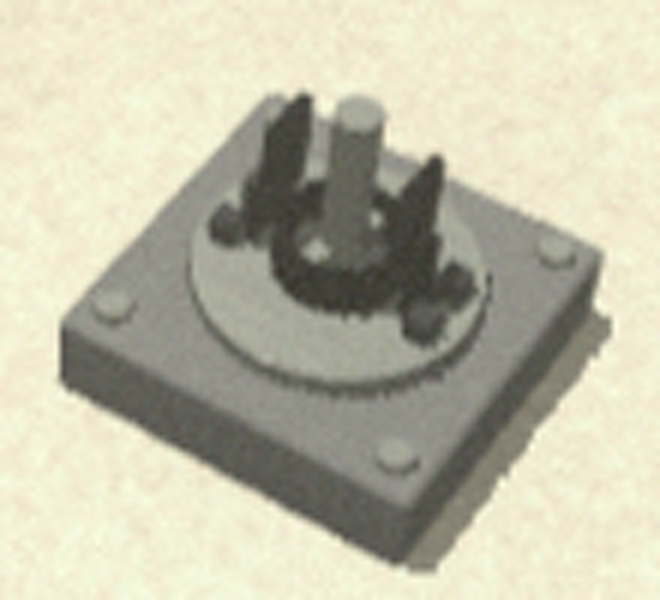

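View pics/sd.png

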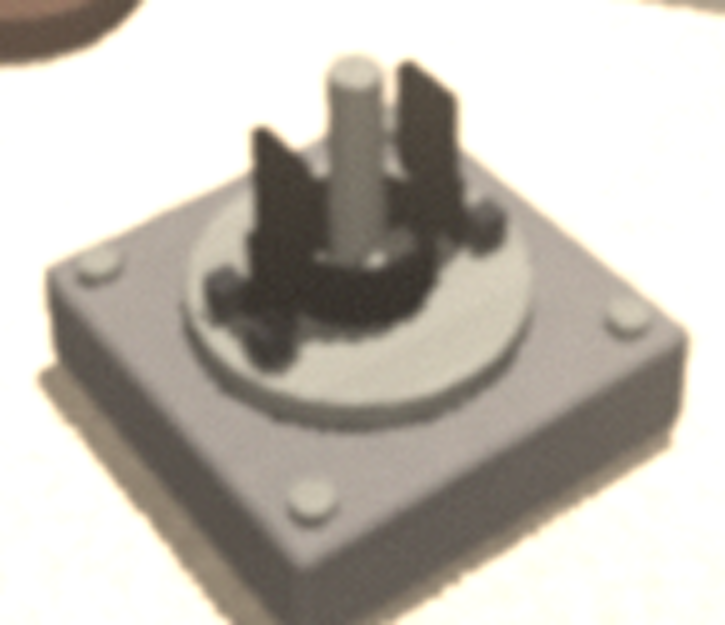

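View pics/tr.png

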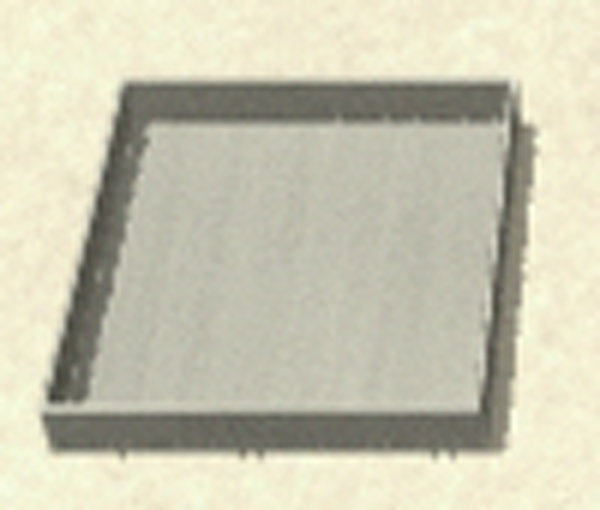

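Run:
```python
from h import *
np.set_printoptions(precision=1,suppress=True)
c=pickle.load(open('pics/scene0.pkl','rb'));d=pickle.load(open('pics/side0.pkl','rb'))
f=lambda p,s,o:((p[0]+.5)/s-.5+o[0],(p[1]+.5)/s-.5+o[1])
S=[f(p,6,(295,165)) for p in[(62,328),(408,508),(605,256),(268,97)]]
P=[atz(c,*p,40) for p in S];print(np.array(P),[np.linalg.norm(P[i]-P[(i+1)%4]) for i in range(4)],np.mean(P,0))
for i in range(4): e=P[(i+1)%4]-P[i];print(np.degrees(np.arctan2(e[1],e[0])))
print('spin sc',atz(c,*f((360,112),6,(295,165)),130),dep(c,*f((360,112),6,(295,165))))
print('spin sd',atz(d,*f((355,75),5,(210,240)),130),dep(d,*f((355,75),5,(210,240))))
S=[f(p,5,(210,240)) for p in[(48,272),(302,570),(687,338)]]
P=[atz(d,*p,40) for p in S];print('side',np.array(P),(P[0]+P[2])/2)
for i in range(2): e=P[(i+1)]-P[i];print(np.linalg.norm(e),np.degrees(np.arctan2(e[1],e[0])))
# paddle tops, z=114
for cc,s,o,l in[(c,6,(295,165),[(305,97),(435,158)]),(d,5,(210,240),[(260,130),(307,165),(405,65),(455,98)])]:
    for p in l: print('pad',atz(cc,*f(p,s,o),114))
S=[f(p,6,(160,145)) for p in[(125,85),(517,85),(483,410),(45,410)]]
P=[atz(c,*p,25) for p in S];print(np.array(P),np.mean(P,0))
for i in range(4): e=P[(i+1)%4]-P[i];print(np.linalg.norm(e),np.degrees(np.arctan2(e[1],e[0])))
print('depth',dep(c,205,185),dep(c,225,225),dep(c,330,222))
```

```text
[[597.9  61.5  40. ]
 [641.1 199.4  40. ]
 [502.9 246.3  40. ]
 [457.6 105.7  40. ]] [np.float64(144.48506365032472), np.float64(145.97003006814407), np.float64(147.76740561395118), np.float64(147.1291592533516)] [549.9 153.2  40. ]
72.62166868722156
161.25390357090666
-107.84385063086877
-17.458865057367678
spin sc [546.6 152.5 130. ] [544.7 152.3 128.2]
spin sd [543.8 152.8 130. ] [542.9 154.  131.2]
side [[634.8 198.3  40. ]
 [497.  245.2  40. ]
 [451.4 107.6  40. ]] [543.1 152.9  40. ]
145.56628807961192 161.19862863425718
144.99199217205964 -108.3299984364562
pad [528.7 130.3 114. ]
pad [544.9 180.6 114. ]
pad [563.8 173.3 114. ]
pad [542.9 178.2 114. ]
pad [546.5 122.8 114. ]
pad [524.8 127.9 114. ]
[[ 484.9 -303.4   25. ]
 [ 435.3 -143.3   25. ]
 [ 611.4  -88.5   25. ]
 [ 661.3 -248.3   25. ]] [ 548.2 -195.9   25. ]
167.58505939161802 107.21333643314557
184.4539961022219 17.28457981603685
167.41309900549274 -72.65966544170904
184.82536685746928 -162.66212812454307
depth [ 534.3 -215.2    3.6] [ 635.6 -118.8   -1.3] [589.9 116.5  40.9]
```

```bash
cat >> h.py <<'E'
def Rt(a): # tool down, jaw axis y at angle a deg
    a=np.radians(a);y=np.array([np.cos(a),np.sin(a),0]);z=np.array([0,0,-1.]);return np.column_stack([np.cross(y,z),y,z])
E
python3 - <<'E'
from h import *
from rig import robot,get_obs,imaging
np.set_printoptions(precision=2,suppress=True)
for a in (72,-108):
    for da in (0,50,100): print(a+da,robot.inverse_kinematics([545,153,200],Rt(a+da)))
E
```

```text
72 [ 10.97  22.88  93.36  -0.    63.76 -61.03]
122 [  10.97   22.88   93.36   -0.     63.76 -111.03]
172 [  10.97   22.88   93.36   -0.     63.76 -161.03]
-108 [ 10.97  22.88  93.36  -0.    63.76 118.97]
-58 [10.97 22.88 93.36 -0.   63.76 68.97]
-8 [10.97 22.88 93.36 -0.   63.76 18.97]
```

Run:
```python
from h import *
from rig import robot,get_obs,imaging
np.set_printoptions(precision=2,suppress=True)
robot.goto([545.5,152.8,210],Rt(-108))
o=get_obs();print(o['time'],o['ee_pos'],o['ft_force'],o['torque'])
c=imaging.capture('wrist');pickle.dump(c,open('pics/w1.pkl','wb'));crop(c,0,0,560,420,1.4,'pics/w1.png')
print(proj(c,[545.5,152.8,130]))
```

```text
3.0 [545.67 152.24 210.  ] [-0.47 -0.05  0.41] [0.07 0.04 0.03]
[278.42 218.15]
```

View pics/w1.png

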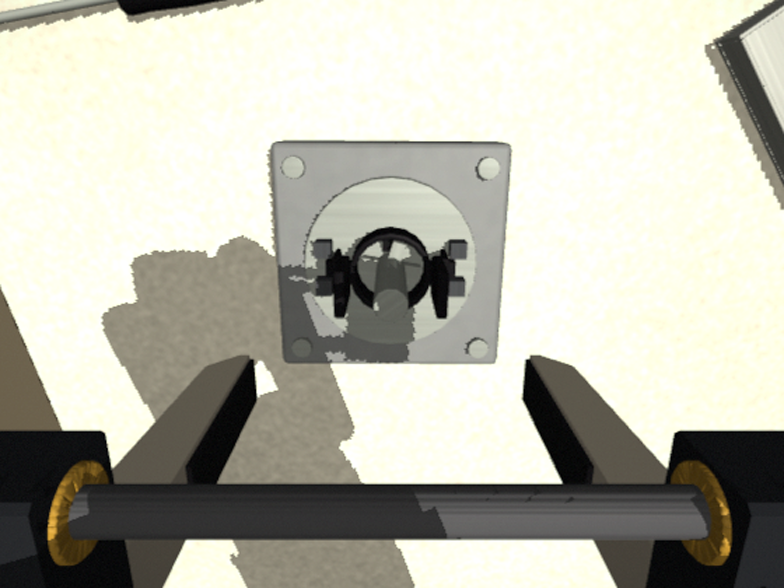

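The wrist view shows the spindle top at about (392,303)/1.4 and the flat stand edges square to the image. Next I'll refine the axis and the angle.

Run:
```python
from h import *
np.set_printoptions(precision=2,suppress=True)
c=pickle.load(open('pics/w1.pkl','rb'))
crop(c,180,90,200,180,4,'pics/w1c.png')
P=[atz(c,u/1.4,v/1.4,z) for u,v,z in[(392,303,130),(272,143,40),(511,143,40),(496,362,40),(284,362,40)]]
print(np.array(P),np.mean(P[1:],0))
for a,b in((1,2),(4,3),(1,4),(2,3)):
    e=P[b]-P[a];print(np.linalg.norm(e),np.degrees(np.arctan2(e[1],e[0])))
```

```text
[[546.36 151.38 130.  ]
 [638.65 198.33  40.  ]
 [593.13  59.09  40.  ]
 [453.74 105.    40.  ]
 [499.52 245.25  40.  ]] [546.26 151.92  40.  ]
146.49141075221286 -108.10338085061319
147.5349499588044 -108.07605314714951
146.82759032253304 161.36325622391973
146.75121661604365 161.77040659261925
```

View pics/w1c.png

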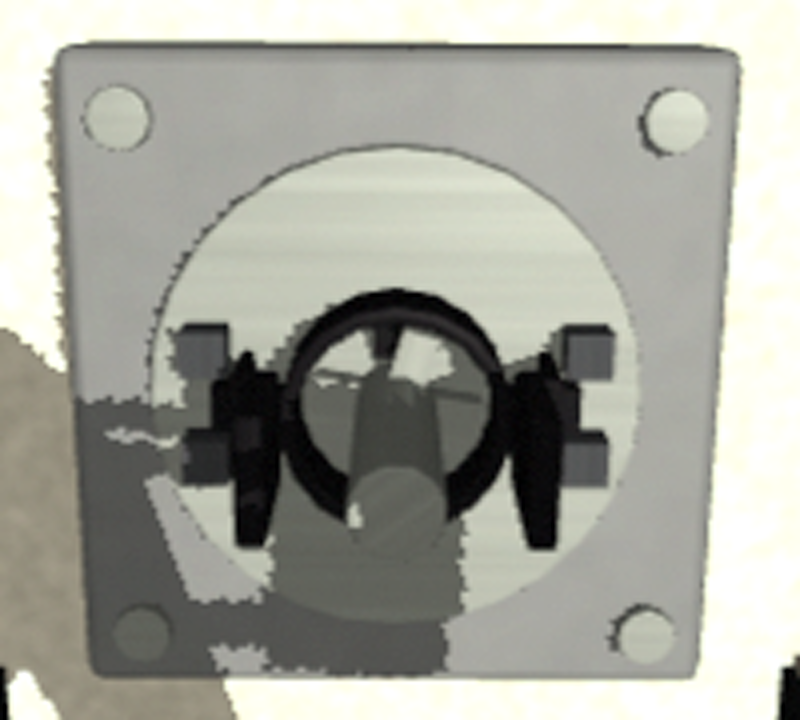

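Run:
```python
from h import *
from rig import robot,get_obs,imaging
np.set_printoptions(precision=3,suppress=True)
R=Rt(-108.2)
robot.line_to([546,152,125],v=100,orientation=R)
print(robot.line_to([546,152,79],v=60,f_stop=8))
def p(s):
    o=get_obs();print(s,o['time'],o['ee_pos'],o['ft_force'],o['torque'],o['finger_gap'],o['joint_pos'])
p('down')
robot.set_gripper(56);p('56')
robot.set_gripper(47);p('47')
robot.dwell(0.2);p('')
c=imaging.capture('scene');crop(c,265,115,170,140,4.5,'pics/g1.png')
```

```text
False
down 4.9667 [546.215 152.056  79.257] [-0.389  0.292  0.257] [ 0.042 -0.     0.   ] 93.18543941406698 [ 10.851  32.008  98.459   0.001  49.506 119.051]
56 5.7417 [546.062 152.03   79.111] [-0.923  1.203  2.481] [0.078 0.151 0.026] 56.24381694528025 [ 10.851  32.016  98.473   0.004  49.503 119.051]
47 6.15 [546.045 151.975  79.151] [-1.161 -0.145  3.463] [-0.02   0.263 -0.03 ] 47.720981566223735 [ 10.848  32.011  98.475  -0.003  49.509 119.052]
 6.35 [546.047 151.996  79.159] [-1.451  0.07   4.516] [-0.001  0.29   0.   ] 47.51369718391116 [ 10.849  32.01   98.474  -0.     49.508 119.051]
```

View pics/g1.png

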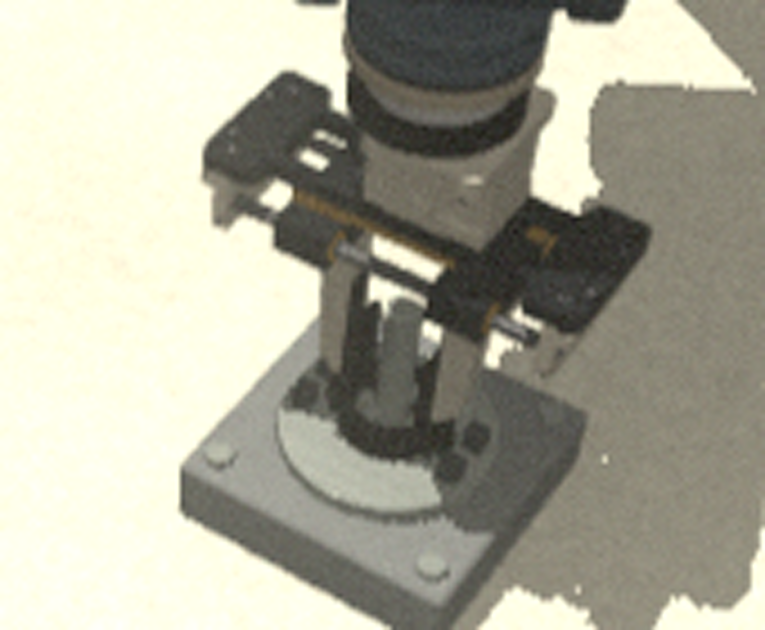

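The tabs read fully squeezed at a 47.5 mm gap with low lateral force. Now I'll turn the collar in small steps of joint 6 and watch the moment.

Run:
```python
from h import *
from rig import robot,get_obs,imaging
np.set_printoptions(precision=3,suppress=True)
q0=np.array([10.849,32.01,98.474,0,49.508,119.051])
t0=get_obs()['time'];log=[];a=0
while a<24:
    a+=2 if a<20 else 1
    q=q0.copy();q[5]-=a;robot.goto_joints(q)
    o=get_obs();log.append((a,o['time'],o['joint_pos'][5],o['torque'][2],*o['ft_force'],o['finger_gap']))
    if abs(o['torque'][2])>0.35: print('STOP');break
print(np.array(log))
```

```text
[[  2.      6.65  117.089   0.103  -0.09   -1.571   3.759  47.15 ]
 [  4.      6.9   115.114   0.069  -0.348  -0.884   4.138  47.518]
 [  6.      7.15  113.126   0.037   1.402  -0.097   3.164  47.78 ]
 [  8.      7.4   111.129   0.038   0.854   0.009   3.22   47.658]
 [ 10.      7.65  109.129   0.04    0.208  -0.235   2.989  47.379]
 [ 12.      7.9   107.127   0.037   0.043  -0.192   3.874  47.7  ]
 [ 14.      8.15  105.129   0.027  -0.098   0.47    4.144  47.772]
 [ 16.      8.4   103.128   0.096  -0.108  -0.486   4.48   47.623]
 [ 18.      8.65  101.13    0.09   -0.398   0.361   4.048  47.286]
 [ 20.      8.9    99.127   0.11    0.844   0.25    4.145  47.574]
 [ 21.      9.15   98.085   0.042  -0.543   0.501   4.072  47.466]
 [ 22.      9.4    97.065  -0.001  -0.672  -0.349   4.06   47.658]
 [ 23.      9.65   96.058   0.023  -0.089   0.173   5.427  47.508]
 [ 24.      9.9    95.058   0.024   0.574   0.201   4.116  47.499]]
```

Run:
```python
from h import *
from rig import robot,get_obs,imaging
np.set_printoptions(precision=3,suppress=True)
q0=np.array([10.849,32.01,98.474,0,49.508,119.051])
log=[];a=24
while a<96:
    a+=1
    q=q0.copy();q[5]-=a;robot.goto_joints(q)
    o=get_obs();log.append((a,o['time'],o['joint_pos'][5],o['torque'][2],*o['ft_force'],o['finger_gap']))
    if abs(o['torque'][2])>0.25:
        print('STOP');
        c=imaging.capture('scene');crop(c,265,115,170,140,4.5,'pics/g2.png')
        o=get_obs();print(o['torque'],o['ft_force'],o['joint_pos'][5]);break
print(np.array(log))
```

```text
STOP
[ 0.254  0.175 -0.328] [-0.843  1.225  5.324] 77.07117441711955
[[25.    10.15  94.056  0.044  0.618  0.015  4.107 47.372]
 [26.    10.4   93.058 -0.001  0.854  0.418  4.618 47.52 ]
 [27.    10.65  92.055  0.016 -1.088  0.425  5.285 47.56 ]
 [28.    10.9   91.055 -0.016  0.143  0.775  5.404 47.82 ]
 [29.    11.15  90.055  0.049  0.148 -0.248  3.907 47.455]
 [30.    11.4   89.054  0.032 -0.153  0.073  4.141 47.759]
 [31.    11.65  88.056  0.031  0.222  0.805  4.375 47.537]
 [32.    11.9   87.056  0.034 -0.382  0.922  4.154 47.495]
 [33.    12.15  86.057  0.033 -0.207 -0.271  4.446 47.661]
 [34.    12.4   85.057  0.036 -0.446  0.25   4.007 47.537]
 [35.    12.65  84.054  0.053  0.15   0.413  5.203 47.651]
 [36.    12.9   83.055  0.013 -0.232  0.77   4.765 47.356]
 [37.    13.15  82.055 -0.006  0.27   0.031  3.797 47.716]
 [38.    13.4   81.056  0.014 -0.521  1.862  4.986 47.483]
 [39.    13.65  80.048 -0.076 -1.216  1.068  5.42  47.857]
 [40.    13.9   79.051 -0.143 -1.121  0.997  5.087 47.61 ]
 [41.    14.15  78.057 -0.196 -1.543  1.294  5.403 47.413]
 [42.    14.4   77.066 -0.333 -0.564  1.74   5.861 47.351]]
```

View pics/g2.png

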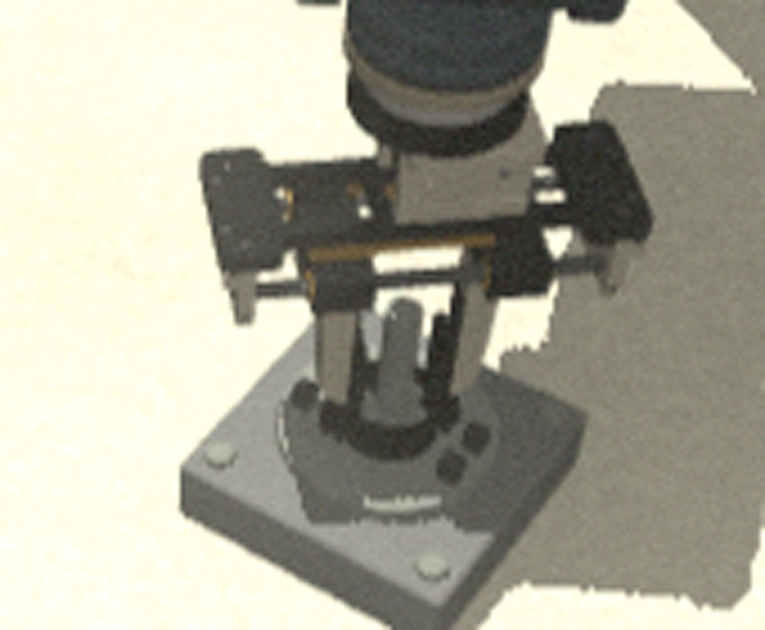

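The view shows the collar turned with the gripper, teeth clear of the keepers, while the moment has been climbing steadily since 38.5°. I'll add a little more to confirm this is the stop rather than friction.

Run:
```python
from h import *
from rig import robot,get_obs,imaging
np.set_printoptions(precision=3,suppress=True)
q0=np.array([10.849,32.01,98.474,0,49.508,119.051])
def go(a):
    q=q0.copy();q[5]-=a;robot.goto_joints(q)
    o=get_obs();print(a,o['time'],o['joint_pos'][5],o['torque'],o['ft_force'],o['finger_gap']);return o['torque'][2]
for a in (42.7,43.4,44.1,44.8):
    if abs(go(a))>0.46: break
```

```text
42.7 14.7 76.37515697491358 [ 0.238  0.166 -0.402] [-1.184  1.81   5.038] 47.574657600700114
43.4 14.95 75.68173494790474 [ 0.275  0.23  -0.5  ] [-1.226  1.476  5.319] 47.799045803850234
```

Run:
```python
from h import *
from rig import robot,get_obs,imaging
np.set_printoptions(precision=3,suppress=True)
q0=np.array([10.849,32.01,98.474,0,49.508,119.051])
def go(a):
    q=q0.copy();q[5]-=a;robot.goto_joints(q)
    o=get_obs();print(a,o['time'],o['joint_pos'][5],o['torque'],o['ft_force'],o['finger_gap']);return o['torque'][2]
for a in (42,41,40.3):
    if go(a)>-0.12: break
o=get_obs();p=o['ee_pos'].copy();z0=p[2]
r=robot.line_to([p[0],p[1],z0+4],v=10,f_stop=10)
o=get_obs();print(r,o['time'],o['ee_pos'],o['ft_force'],o['torque'],o['finger_gap'])
```

```text
42 15.2 77.08099334459072 [ 0.191  0.146 -0.317] [-0.526  1.172  5.88 ] 47.63043913600263
41 15.45 78.06767997963478 [ 0.273  0.151 -0.25 ] [-0.888  1.892  4.893] 47.37807438263606
40.3 15.7 78.76285555566524 [ 0.251  0.182 -0.137] [-0.663  0.068  5.965] 47.446883166530725
True 15.9333 [545.779 152.051  79.274] [-0.176  0.232  0.97 ] [ 0.008 -0.206 -0.13 ] 47.22587574929919
```

Run:
```python
from h import *
from rig import robot,get_obs,imaging
np.set_printoptions(precision=3,suppress=True)
o=get_obs();p=o['ee_pos'].copy();print(o['ft_force'],o['torque'],p)
for dz in (0.5,1,1.5,2,3,4):
    r=robot.line_to([p[0],p[1],79.15+dz],v=8,f_stop=10)
    o=get_obs();print(dz,r,o['time'],o['ee_pos'],o['ft_force'],o['torque'],o['finger_gap'])
    if o['ft_force'][2]<-10: break
```

```text
[-0.176  0.232  0.97 ] [ 0.008 -0.206 -0.13 ] [545.779 152.051  79.274]
0.5 False 16.1833 [545.698 152.005  79.366] [ 1.99  -0.544 -2.189] [ 0.078 -0.386 -0.137] 47.38351710318946
1 False 16.4333 [545.577 151.942  79.763] [ 1.86   0.066 -6.961] [-0.008 -0.55  -0.19 ] 47.67763741296122
1.5 False 16.6833 [545.58  151.899  80.433] [ 0.936 -1.327 -7.522] [-0.172 -0.482 -0.185] 47.454002439219444
2 False 16.9333 [545.621 151.935  81.145] [ 1.25  -0.794 -6.683] [-0.318 -0.376 -0.125] 47.28087070920187
3 False 17.2083 [545.731 152.026  82.342] [ 0.689 -2.009 -4.486] [-0.375 -0.152 -0.075] 47.52238730795609
4 False 17.4833 [545.783 152.125  83.338] [-0.274 -1.781 -2.855] [-0.255 -0.027 -0.084] 47.02148270925772
```

Run:
```python
from h import *
from rig import robot,get_obs,imaging
np.set_printoptions(precision=3,suppress=True)
for z in (87,92,100):
    r=robot.line_to([545.9,152.05,z],v=20,f_stop=10)
    o=get_obs();print(z,r,o['time'],o['ee_pos'],o['ft_force'],o['torque'],o['finger_gap'])
    if r: break
c=imaging.capture('scene');crop(c,265,115,170,140,4.5,'pics/g3.png')
```

```text
87 False 17.825 [546.255 152.247  87.521] [ 1.68   0.351 -0.417] [ 0.001 -0.054 -0.012] 47.193803112986934
92 False 18.225 [545.887 152.066  92.09 ] [-0.006  1.091 -2.308] [ 0.067  0.008 -0.024] 47.36975597123563
100 False 18.775 [545.898 152.067 100.076] [-0.311  0.337 -2.068] [-0.008 -0.012 -0.009] 47.3558416018911
```

View pics/g3.png

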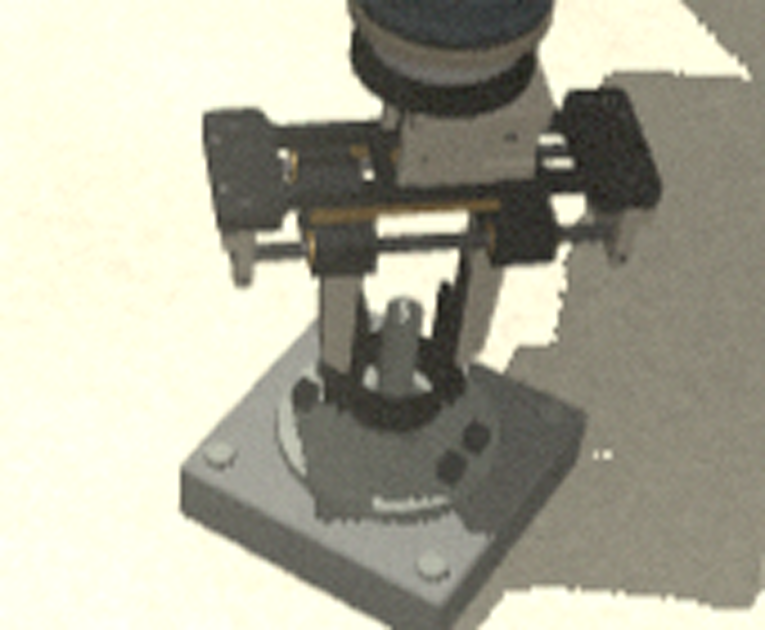

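The collar is lifting freely, weighing about 2 N, with its ring visibly above the flange. Next is lifting it clear of the spindle and carrying it over the tray.

Run:
```python
from h import *
from rig import robot,get_obs,imaging
np.set_printoptions(precision=3,suppress=True)
r=robot.line_to([545.9,152.05,185],v=60,f_stop=12)
o=get_obs();print(r,o['time'],o['ee_pos'],o['ft_force'],o['finger_gap'])
if not r:
    robot.line_to([548,-196,185],v=150)
    robot.line_to([548,-196,60],v=90)
    robot.dwell(0.2)
    o=get_obs();print(o['time'],o['ee_pos'],o['ft_force'],o['torque'],o['finger_gap'])
c=imaging.capture('scene');crop(c,130,70,160,160,3.6,'pics/g4.png')
d=imaging.capture('side');crop(d,300,60,200,200,2.9,'pics/g4s.png');pickle.dump(d,open('pics/g4s.pkl','wb'))
```

```text
False 20.3917 [545.729 152.028 184.635] [-0.213  0.042 -2.168] 47.571466578906566
24.6 [ 548.139 -196.062   60.323] [-0.458  0.177 -2.818] [0.024 0.022 0.029] 47.74170440330967
```

View pics/g4.png

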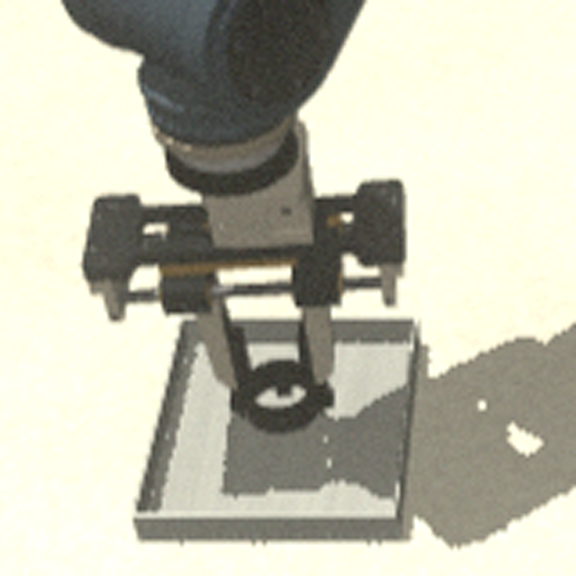

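View pics/g4s.png

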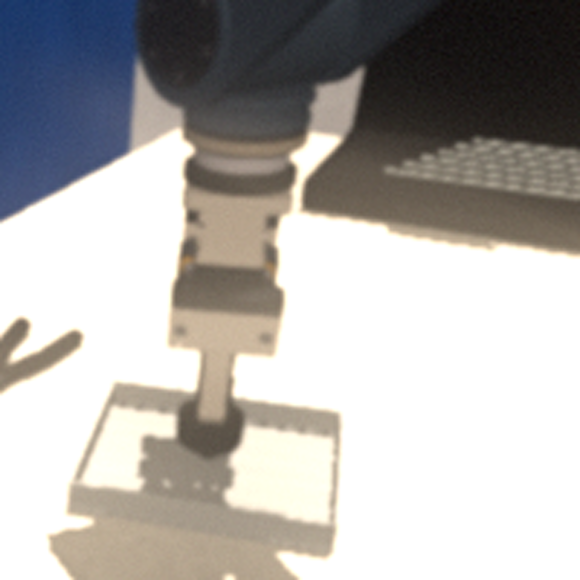

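Run:
```python
from h import *
from rig import robot,get_obs,imaging
np.set_printoptions(precision=3,suppress=True)
def pr(s):
    o=get_obs();print(s,o['time'],o['ee_pos'],o['ft_force'],o['torque'],o['finger_gap']);return o
robot.line_to([548,-196,40],v=40);pr('40')
r=robot.line_to([548,-196,27],v=8,f_stop=4);pr(r)
```

```text
40 25.35 [ 548.023 -195.991   39.937] [ 0.377  0.54  -2.672] [ 0.029 -0.001 -0.054] 47.8038480201983
True 26.35 [ 547.998 -195.944   32.176] [-1.186  0.296  5.454] [0.064 0.121 0.009] 47.673947581430326
```

Contact came at TCP z = 32.2, as expected for a collar underside on the 3 mm floor. Releasing now.

Run:
```python
from h import *
from rig import robot,get_obs,imaging
np.set_printoptions(precision=3,suppress=True)
def pr(s):
    o=get_obs();print(s,o['time'],o['ee_pos'],o['ft_force'],o['torque'],o['finger_gap']);return o
for g in (52,57,62,84): robot.set_gripper(g);pr(g)
robot.line_to([548,-196,130],v=60,f_stop=8);pr('up')
robot.line_to([548,-196,220],v=120);
robot.goto([430,0,300],Rt(-68));pr('away')
for n,b in(('scene',(150,130,150,110,5)),('side',(290,150,160,120,5))):
    c=imaging.capture(n);pickle.dump(c,open(f'pics/e{n}.pkl','wb'));crop(c,*b,f'pics/e{n}c.png');crop(c,0,0,560,420,1.3,f'pics/e{n}.png')
```

```text
52 26.6917 [ 548.019 -196.024   32.093] [-0.444 -0.087  5.069] [-0.003  0.054 -0.009] 52.13979567621509
57 27.0417 [ 548.032 -196.036   32.09 ] [ 0.254 -0.236  6.279] [-0.071  0.088 -0.045] 57.18329729585036
62 27.3917 [ 547.291 -195.672   31.261] [-0.559  0.746 -0.369] [-0.    -0.009 -0.004] 61.736251133977795
84 27.9833 [ 547.385 -195.713   31.398] [-0.437  0.279  0.419] [ 0.019 -0.011 -0.047] 83.89487543888488
up 29.775 [ 547.86  -195.936  129.687] [ 0.026  0.521 -0.561] [-0.    -0.044 -0.01 ] 84.1454576160034
away 31.6333 [430.505  -0.536 299.594] [ 0.641  0.149 -0.034] [-0.04  -0.013 -0.006] 83.81242413083446
```

View pics/escenec.png

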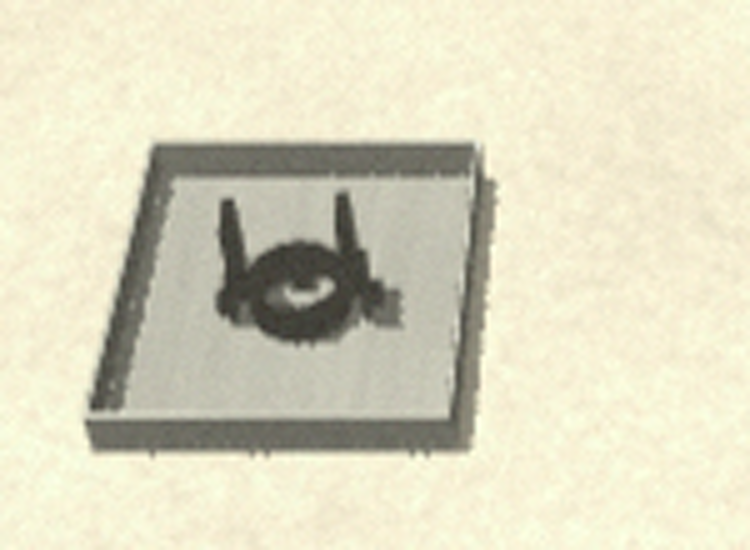

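View pics/esidec.png

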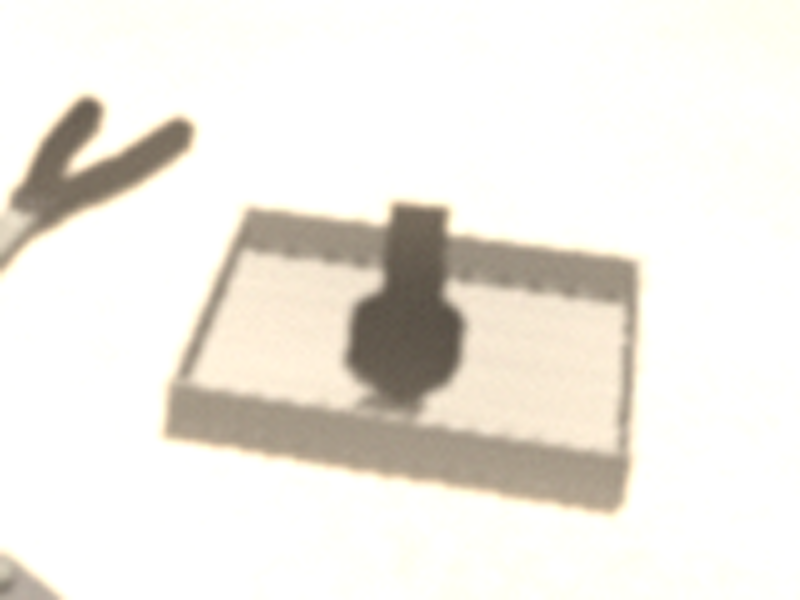

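View pics/escene.png

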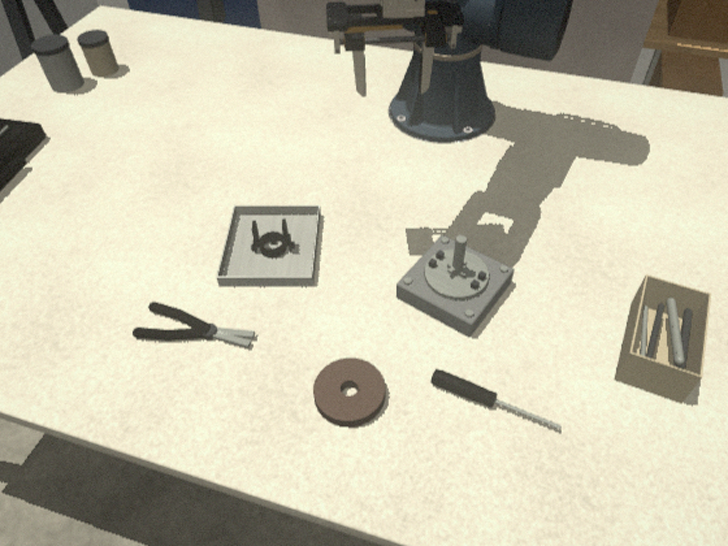

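The tray view shows the collar standing with both tabs sprung out at scene-crop (228,200) and (343,193). The spindle is bare and the bystanders look unmoved. A quick check of the heights before handing in.

Run:
```python
from h import *
from rig import get_obs,job
np.set_printoptions(precision=1,suppress=True)
c=pickle.load(open('pics/escene.pkl','rb'));a=pickle.load(open('pics/scene0.pkl','rb'))
Z=c['z_map'];v,u=np.mgrid[0:420,0:560];P=(np.stack([u,v,np.ones_like(u)],-1)@np.linalg.inv(c['K']).T*Z[...,None]-c['t'])@c['R']
dark=(c['img'].sum(2)<110)&(np.abs(P[...,0]-548)<60)&(np.abs(P[...,1]+196)<60)&(P[...,2]>6)&(Z>0)
Q=P[dark];print(len(Q),np.percentile(Q,[0,5,50,95,100],axis=0))
k=(Q[:,2]>20)&(Q[:,2]<30);print('ring',Q[k].mean(0),np.linalg.lstsq(np.c_[Q[k][:,:2]-[548,-196],np.ones(k.sum())],Q[k][:,2],rcond=None)[0])
print('tabs tops',Q[Q[:,2]>60])
d=cv2.absdiff(a['img'],c['img']).max(2)
for n,(x,y,w,h) in dict(snips=(95,225,110,50),wheel=(235,265,70,70),driver=(325,275,110,65)).items(): print(n,(d[y:y+h,x:x+w]>40).sum())
job.hand_in();print(get_obs()['time'])
```

```text
17 [[ 527.7 -217.3    7.7]
 [ 533.8 -215.7    8.9]
 [ 556.9 -201.3   21.3]
 [ 573.  -164.5   42.1]
 [ 575.1 -164.5   52.6]]
ring [ 560.6 -197.1   22.1] [ 0. -0. 22.]
tabs tops []
snips 0
wheel 0
driver 0
the job is handed in; nothing more can be done
the job is handed in; nothing more can be done
```

The collar is off the spindle and standing in the tray, and I handed the job in at about 32 s on the robot clock. `job.hand_in()` gives no verdict, so success rests on the checks below.

- **Squeeze:** I gripped both tabs until they were fully in, at a finger gap of about 47.5 mm. That is 0.5 mm under the nominal 48 mm.
- **Turn:** I turned the collar anticlockwise in small steps. The moment stayed within about 0.1 N m until roughly 39°, then rose steadily to 0.50 N m at 43.4° commanded. I took that as the stop, and I eased back to 40.3° (0.14 N m) before lifting.
- **Lift:** My first lift stopped itself at once on a 10 N force change. A slower retry read at most about 7.5 N of pull, and the collar then came up freely, weighing about 2 N. I did not record the peak force during that first stop.
- **Placing:** It touched the tray floor at the expected height, reading about 5.5 N of push, and I released it in steps. The arm shifted about 0.8 mm sideways and down as the fingers let go.

**Last checks:** The pictures show the collar upright near the middle of the tray with both tabs sprung out, and the spindle bare. Snips, wheel and driver show no image change from the start.

My numerical check of uprightness was weak. The dark-pixel mask caught only 17 points and no tab tops, so it confirms little. The ring read about 22 mm high against the expected 25 mm. Uprightness therefore rests on the pictures.

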